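# Click the round pans' clip shut

### The arm

A 7-joint arm with a two-finger parallel gripper is mounted at the origin on the work surface. World frame = base frame: x ahead of the robot, y to its left, z up, the work surface at z = 0. Lengths are in m, angles in rad, forces in N, time in s.
With the tool pointing down it reaches from about 0.425 to 0.875 m from the base axis. Payload 4.7 kg.
Tool frame: the origin (TCP) lies on the centre line of the jaws, within the pads' length; the fingertips stand 14 mm ahead of it and the grasp point (between the pads) lies 5 mm behind it; z points along the fingers, y is the line along which they close (so a half turn about z gives the same grasp; the last joint's range is limited). The gripper opens to 87 mm and grips with 3 to 60 N. Pads are 19 mm wide; open, the fingers measure 117 mm over their backs; the gripper's body (75 mm by 190 mm) begins 51 mm behind the grasp point.
Start: joints at [-1.256, 0.321, -0.07, 1.45, 0.023, 1.371, -0.057], TCP at [0.193, 0.621, 0.237] pointing down, gripper open.
Joint ranges: [-2.86, 2.86], [-0.3, 2.09], [-1.38, 1.24], [0.06, 2.45], [-1.56, 4.7], [0.09, 2.05], [-2.69, 2.69]. Speed limits (rad/s): [2.57, 2.57, 3.14, 3.14, 3.14, 3.14, 3.14].

### API

Orientations are given as a rotation vector (axis times angle).
In Python, from bench import * gives the robot as it stands.
- The arm moves only by the shell command python3 -m jog 'ROWS' [FORCE]. ROWS is JSON, a list of rows, each an object of numbers: "claw": the finger opening in mm, from 0 to 87; "dx", "dy", "dz": the shift along the tool's x, y, z in mm; "spin": the turn about the tool's z in degrees. In form: [{"claw": .., "dx": .., "dy": .., "dz": .., "spin": ..}, ...]. A call has 1 to 20 rows; each row is the pose to reach, as a shift and turn from the pose commanded when the call began, along the tool's axes at that moment; what a row does not reach only later rows make up. A row lasts 1/12 s, in which the tool goes at most 41.7 mm and 7.16 degrees, less where a joint would pass 70% of its speed; a pose out of reach is approached as far as the arm can. A call with a gripper value outside its range is refused whole. The fingers move at their own pace and stop on an object; FORCE is the grip in N (left out, the last holds). Time passes only in rows, so rows that repeat a pose let the fingers close. It gives the time, the measured TCP pose, the force, the opening and the grip force at its end, in the units of the state.
- get_state(): the state, without advancing time (a new reading comes with each control period).
- get_image(name): name is "side" or "top"; returns a dict with "frame" (420x560x3 uint8, red, green, blue), "depth" (420x560 float32, m along the optical axis (not along the pixel's ray), 0 where there is no reading), "K" (3x3 intrinsics, pixels), "T" (4x4, takes a point from camera to world coordinates). Camera axes: x right, y down, z forward; pixel columns grow to the right and rows downward; lengths in m; the calibration is good to about 2 mm. A picture is of the moment at which its call begins.
- close_job(): hands the job in; it is judged then, once.
The state is a dict: "time": time; "joint_positions": joint angles; "qd": joint speeds; "joint_torque": joint torques, N m; "position": TCP position; "tool_rot": TCP orientation; "ft_force": force on the tool from outside, world axes, zero at the start; "torque": the same for the moment, N m; "grip_width": opening from 0.0 (shut) to 1.0 (fully open); "grip_force": force on a finger pad.
Only numpy, scipy, OpenCV 4.12 (cv2) and the standard library are available. Lean on these libraries where they do the work, as an engineer would, in place of code of your own. Each camera call takes 0.05 s, during which the arm holds its last target. There are 200 camera calls.

### The job

Lock up the stack of round pans: press the raised steel shackle of its spring clip straight down into the clip body until it clicks home and stays down by itself, then let go. Leave the clip on the stack of square pans open.

Things in the scene. Friction and masses are not known exactly. Their poses are not given: they have to be found in the camera images.
- round_clip (a joint): Spring clip of the round pans: how far its shackle is pressed into the clip body, m. 0 = raised, open (at the start); 0.018 = fully home, on a rigid stop. The spring resists with 4 to 8 N at first, fading to none near 0.012; past that a hidden pawl snaps it down and holds it. Let go earlier, it springs up.
- round_bow (a point): Top of the shackle, mid-crossbar, of the ROUND pans (three nested, 164 mm across): upright U of 12 mm steel bar, 56 mm wide, flat top 28 mm long, in a block 64 x 28 x 70 mm high. Moves with it: 135 mm above the counter open, 117 home. z up, y along crossbar, x to the pans: centre 110 mm off, rim 85 mm high. 28 mm below the top a flat finger reaches 45 mm over the rim.
- square_clip (a joint): Spring clip of the square pans: how far its shackle is pressed into the clip body, m. 0 = raised, open (at the start); 0.018 = fully home, on a rigid stop. The spring resists with 4 to 8 N at first, fading to none near 0.012; past that a hidden pawl snaps it down and holds it. Let go earlier, it springs up. It is to stay open.
- square_bow (a point): Top of the shackle, mid-crossbar, of the SQUARE pans (three nested, 163 mm wide): upright U of 12 mm steel bar, 56 mm wide, flat top 28 mm long, in a block 64 x 28 x 70 mm high. Moves with it: 135 mm above the counter open, 117 home. z up, y along crossbar, x to the pans: centre 110 mm off, rim 85 mm high. 28 mm below the top a flat finger reaches 45 mm over the rim.

How it is judged:
At the end, for the whole second after the job is handed in: The round stack's shackle is latched down (at least 15 of its 18 mm) and at rest; the square stack's shackle is up (pressed less than 5 mm) (value of joint round_clip above 0.015 m and velocity of joint round_clip below 0.01 m/s and value of joint square_clip below 0.005 m); the robot touches nothing.
It fails at once if the square stack's shackle is pressed more than 8 mm (value of joint square_clip above 0.008 m).
It also fails if it takes over 32 s, if anything falls off the work surface, if the arm or the gripper's body presses on something with over 40 N, if the wrist force passes 120 N, or if a joint passes its speed limit or range.

## Working session

There is one attempt and no reset: what is moved stays moved. The work goes in short steps, Python scripts to look and compute and a shell command to move; the robot and the scene stay as the last step left them, time stands still between calls to the robot, and variables do not carry over. Pictures are saved under pics/ and viewed, at most 10 in all, crops included, and the job is handed in when it is done.

```bash
mkdir -p pics
python3 - <<'E'
from bench import *
import cv2,numpy as np
s=get_state();print(s['time'],s['position'],s['tool_rot'],s['grip_width'],s['ft_force'])
for n in('top','side'):
    d=get_image(n);np.savez(f'{n}.npz',**d);cv2.imwrite(f'pics/{n}1.png',d['frame'][...,::-1]);print(n,d['T'].round(3).tolist())
E
```

```text
0.0 [0.19247631 0.62029078 0.23546478] [-4.70618843e-01 -3.10596498e+00  3.00276293e-03] 1.0003214091665125 [0.0010774  0.70714284 0.0669448 ]
top [[-0.018, -0.996, 0.092, 0.436], [-1.0, 0.016, -0.014, -0.02], [0.012, -0.092, -0.996, 1.072], [0.0, 0.0, 0.0, 1.0]]
side [[0.818, -0.337, 0.466, 0.045], [-0.574, -0.492, 0.654, -0.682], [0.009, -0.803, -0.596, 0.738], [0.0, 0.0, 0.0, 1.0]]
```

View pics/top1.png

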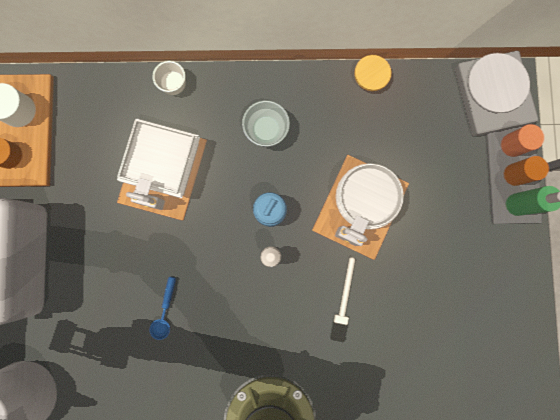

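View pics/side1.png

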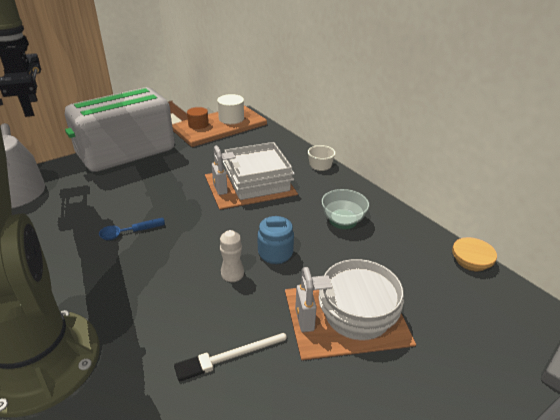

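The top view shows the round stack at right (pan centre about (371,195)) with its clip near (354,232). The square stack is at left, with its clip near (147,190). The side view shows the round shackle near (308,272). I'll enlarge both.

Run:
```python
import cv2,numpy as np
t=np.load('top.npz');s=np.load('side.npz')
a=cv2.resize(t['frame'][205:255,325:385],None,fx=9,fy=9,interpolation=2)[...,::-1][:450,:540]
b=cv2.resize(s['frame'][255:345,280:345],None,fx=6,fy=6,interpolation=2)[...,::-1]
cv2.imwrite('pics/ct.png',a);cv2.imwrite('pics/cs.png',b)
# cloud of top around the round clip, height bands
K,T,D=t['K'],t['T'],t['depth']
v,u=np.mgrid[:420,:560];P=np.stack([(u-K[0,2])/K[0,0]*D,(v-K[1,2])/K[1,1]*D,D],-1)@T[:3,:3].T+T[:3,3]
np.save('P.npy',P)
np.set_printoptions(linewidth=250)
print((P[214:248,334:376,2]*1000).astype(int))
```

```text
[[ 5  6  8 ... 67 65 68]
 [ 5  6  4 ... 71 66 66]
 [ 4  6  6 ... 65 67 64]
 ...
 [ 3  0 -2 ...  8  5  7]
 [-1 -1  2 ...  8  4  5]
 [ 0 -2  1 ...  7  4  9]]
```

View pics/ct.png

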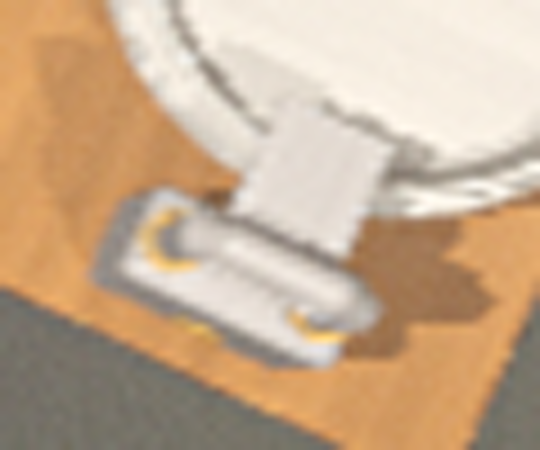

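View pics/cs.png

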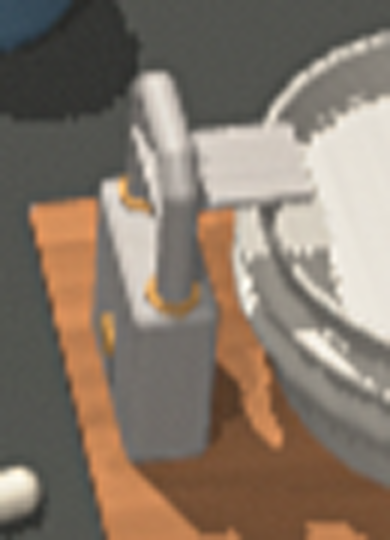

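```bash
cat > h.py <<'E'
import numpy as np
def ray(d,u,v,z):
    K,T=d['K'],d['T'];r=T[:3,:3]@np.linalg.inv(K)@[u,v,1];o=T[:3,3];return o+r*(z-o[2])/r[2]
E
python3 - <<'E'
from h import *
from bench import *
from scipy.spatial.transform import Rotation as R
t=np.load('top.npz');s=np.load('side.npz')
c=lambda x,y:(325+x/9-.4,205+y/9-.4)
z=.132
a=ray(t,*c(195,235),z);b=ray(t,*c(365,305),z);print('top ends',a,b,'mid',(a+b)/2,np.degrees(np.arctan2(*(b-a)[1::-1])),np.linalg.norm(b-a))
f=ray(t,*c(318,182),.107);print('finger mid',f)
print('pan c',ray(t,371,195,.085))
m=ray(s,280+165/6-.4,255+108/6-.4,.135);print('side mid',m)
e=ray(s,280+155/6-.4,255+80/6-.4,.13);g=ray(s,280+180/6-.4,255+148/6-.4,.13);print('side ends',e,g)
print('sq',ray(t,147,190,.12))
P=np.load('P.npy');w=P[220:246,335:375].reshape(-1,3);w=w[(w[:,2]>.118)&(w[:,2]<.16)];print(len(w),w.mean(0),np.median(w,0),w.min(0),w.max(0))
print(R.from_rotvec(get_state()['tool_rot']).as_matrix().round(3))
E
```

```text
top ends [ 0.47298823 -0.18543985  0.132     ] [ 0.45428918 -0.22856729  0.132     ] mid [ 0.4636387  -0.20700357  0.132     ] -113.44042182642038 0.04700670522624147
finger mid [ 0.48741817 -0.2228664   0.107     ]
pan c [ 0.56123923 -0.25728688  0.085     ]
side mid [ 0.4624052 -0.2074432  0.135    ]
side ends [ 0.47112605 -0.19184665  0.13      ] [ 0.45873849 -0.21984169  0.13      ]
sq [0.57706578 0.27841777 0.12      ]
120 [ 0.46388061 -0.2084922   0.13091695] [ 0.46483969 -0.20788161  0.13150623] [ 0.4486505  -0.2349147   0.12074415] [ 0.47744847 -0.18417104  0.13814597]
[[-0.955  0.296 -0.   ]
 [ 0.296  0.955 -0.002]
 [-0.    -0.002 -1.   ]]
```

Both cameras and the depth agree: the bow top is at about (0.463, -0.207, 0.135), with the crossbar at about 65° in world. The pan distance of 110 mm confirms it. I'll raise, then route around the base with the claw shut.

```bash
python3 -m jog '[{"claw":0,"dz":-40},{"claw":0,"dz":-80},{"claw":0,"dx":-80,"dy":-50,"dz":-80},{"claw":0,"dx":-508,"dy":-330,"dz":-80},{"claw":0,"dx":-508,"dy":-330,"dz":-80},{"claw":0,"dx":-508,"dy":-330,"dz":-80},{"claw":0,"dx":-508,"dy":-330,"dz":-80},{"claw":0,"dx":-508,"dy":-330,"dz":-80},{"claw":0,"dx":-508,"dy":-330,"dz":-80},{"claw":0,"dx":-508,"dy":-330,"dz":-80},{"claw":0,"dx":-508,"dy":-330,"dz":-80},{"claw":0,"dx":-508,"dy":-330,"dz":-80},{"claw":0,"dx":-508,"dy":-330,"dz":-80},{"claw":0,"dx":-508,"dy":-330,"dz":-80},{"claw":0,"dx":-508,"dy":-330,"dz":-80},{"claw":0,"dx":-508,"dy":-330,"dz":-80},{"claw":0,"dx":-508,"dy":-330,"dz":-80},{"claw":0,"dx":-508,"dy":-330,"dz":-80},{"claw":0,"dx":-508,"dy":-330,"dz":-80},{"claw":0,"dx":-508,"dy":-330,"dz":-80}]' 40
```

```text
$[0]: bad value
```

```bash
python3 -m jog '[{"claw":0,"dx":0,"dy":0,"dz":-40,"spin":0},{"claw":0,"dx":0,"dy":0,"dz":-80,"spin":0},{"claw":0,"dx":-508,"dy":-330,"dz":-80,"spin":8},{"claw":0,"dx":-508,"dy":-330,"dz":-80,"spin":8},{"claw":0,"dx":-508,"dy":-330,"dz":-80,"spin":8},{"claw":0,"dx":-508,"dy":-330,"dz":-80,"spin":8},{"claw":0,"dx":-508,"dy":-330,"dz":-80,"spin":8},{"claw":0,"dx":-508,"dy":-330,"dz":-80,"spin":8},{"claw":0,"dx":-508,"dy":-330,"dz":-80,"spin":8},{"claw":0,"dx":-508,"dy":-330,"dz":-80,"spin":8},{"claw":0,"dx":-508,"dy":-330,"dz":-80,"spin":8},{"claw":0,"dx":-508,"dy":-330,"dz":-80,"spin":8},{"claw":0,"dx":-508,"dy":-330,"dz":-80,"spin":8},{"claw":0,"dx":-508,"dy":-330,"dz":-80,"spin":8},{"claw":0,"dx":-508,"dy":-330,"dz":-80,"spin":8},{"claw":0,"dx":-508,"dy":-330,"dz":-80,"spin":8},{"claw":0,"dx":-508,"dy":-330,"dz":-80,"spin":8},{"claw":0,"dx":-508,"dy":-330,"dz":-80,"spin":8},{"claw":0,"dx":-508,"dy":-330,"dz":-80,"spin":8}]' 40
```

```text
time: 1.68
position: [0.5804, 0.1534, 0.3158]
tool_rot: [-0.692, -3.064, 0.001]
ft_force: [0.4, 0.8, 0.7]
grip_width: 0.007
grip_force: 0.0
```

```bash
python3 -m jog '[{"claw":0,"dx":-49,"dy":-376,"dz":0,"spin":0},{"claw":0,"dx":-49,"dy":-376,"dz":0,"spin":0},{"claw":0,"dx":-49,"dy":-376,"dz":0,"spin":0},{"claw":0,"dx":-49,"dy":-376,"dz":0,"spin":0},{"claw":0,"dx":-49,"dy":-376,"dz":0,"spin":0},{"claw":0,"dx":-49,"dy":-376,"dz":0,"spin":0},{"claw":0,"dx":-49,"dy":-376,"dz":0,"spin":0},{"claw":0,"dx":-49,"dy":-376,"dz":0,"spin":0},{"claw":0,"dx":-49,"dy":-376,"dz":0,"spin":0},{"claw":0,"dx":-49,"dy":-376,"dz":0,"spin":0},{"claw":0,"dx":-49,"dy":-376,"dz":0,"spin":0},{"claw":0,"dx":-49,"dy":-376,"dz":40,"spin":0},{"claw":0,"dx":-49,"dy":-376,"dz":80,"spin":0},{"claw":0,"dx":-49,"dy":-376,"dz":110,"spin":0},{"claw":0,"dx":-49,"dy":-376,"dz":131,"spin":0},{"claw":0,"dx":-49,"dy":-376,"dz":131,"spin":0},{"claw":0,"dx":-49,"dy":-376,"dz":131,"spin":0}]'
python3 - <<'E'
from bench import *
import cv2,numpy as np
s=get_state();print(s['position'],s['joint_positions'],s['ft_force'])
d=get_image('side');f=d['frame'][180:330,240:400]
cv2.imwrite('pics/s2.png',cv2.resize(f,None,fx=4,fy=4,interpolation=2)[...,::-1])
E
```

```text
time: 3.1
position: [0.4643, -0.2031, 0.1849]
tool_rot: [-0.68, -3.065, -0.001]
ft_force: [0.3, 0.4, 1.5]
grip_width: 0.004
grip_force: 0.0
[ 0.46433305 -0.20314137  0.18491725] [-0.30360041  0.04481891  0.68745113  1.88958797 -0.03042179  1.21994136
  1.52806133] [0.30290292 0.44253219 1.48109434]
```

View pics/s2.png

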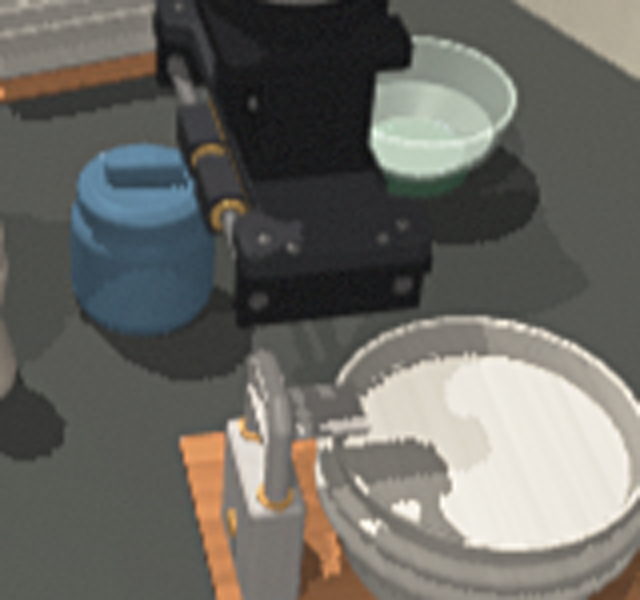

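Run:
```python
from bench import *
import numpy as np,cv2
for n in('side','top'):
    d=get_image(n);K,T=d['K'],d['T'];Ti=np.linalg.inv(T)
    for p in([.4643,-.2031,.171],[.4643,-.2031,.24],[.463,-.207,.135]):
        c=Ti[:3,:3]@p+Ti[:3,3];q=K@c/c[2];print(n,p,q[:2].round(1),((q[:2]-[240,180])*4).round(),'depth exp',c[2].round(3),'got',d['depth'][int(q[1]),int(q[0])])
    if n=='side':
        D=d['depth'];v,u=np.mgrid[:420,:560];P=np.stack([(u-K[0,2])/K[0,0]*D,(v-K[1,2])/K[1,1]*D,D],-1)@T[:3,:3].T+T[:3,3]
        for r in range(225,276,4): print(r,[tuple((P[r,c]*1000).astype(int).tolist()) for c in range(296,346,8)])
        f=np.clip(d['frame'][240:290,285:345].astype(float)*3,0,255).astype('uint8')
        cv2.imwrite('pics/s3.png',cv2.resize(f,None,fx=10,fy=10,interpolation=2)[...,::-1])
```

```text
side [0.4643, -0.2031, 0.171] [307.5 256.3] [270. 305.] depth exp 0.846 got 0.72587913
side [0.4643, -0.2031, 0.24] [309.6 226.4] [278. 186.] depth exp 0.805 got 0.7306761
side [0.463, -0.207, 0.135] [307.2 272.3] [269. 369.] depth exp 0.864 got 0.8617659
225 [(425, -213, 266), (420, -239, 286), (430, -247, 286), (441, -253, 285), (451, -260, 285), (482, -247, 263), (730, -29, 12)]
229 [(421, -219, 264), (416, -244, 283), (424, -254, 286), (434, -262, 286), (444, -268, 286), (45, -681, 737), (465, -282, 286)]
233 [(418, -223, 259), (407, -255, 286), (417, -262, 286), (429, -268, 285), (438, -276, 286), (448, -282, 285), (458, -290, 286)]
237 [(422, -218, 246), (402, -262, 285), (412, -269, 286), (422, -276, 285), (432, -283, 286), (442, -290, 286), (451, -297, 286)]
241 [(600, -1, 2), (396, -270, 286), (407, -275, 284), (416, -283, 285), (426, -290, 286), (438, -295, 283), (451, -299, 280)]
245 [(593, -10, 0), (393, -274, 282), (404, -279, 280), (416, -284, 278), (427, -290, 277), (440, -294, 274), (452, -299, 271)]
249 [(583, -24, 1), (394, -273, 272), (405, -279, 272), (418, -283, 
[... 334 characters left out ...]
72, -68, 1), (589, -77, 0), (602, -90, 2), (621, -97, -1), (635, -109, 0), (580, -184, 85)]
265 [(549, -68, 1), (566, -76, 0), (579, -89, 1), (595, -98, 0), (611, -108, 0), (560, -182, 83), (579, -187, 76)]
269 [(539, -80, 3), (464, -195, 133), (571, -99, 1), (587, -108, 0), (536, -185, 87), (559, -185, 75), (45, -681, 737)]
273 [(533, -88, 0), (458, -202, 132), (564, -108, 0), (577, -120, 2), (535, -188, 78), (557, -188, 66), (571, -197, 66)]
top [0.4643, -0.2031, 0.171] [357.4 233.7] [470. 215.] depth exp 0.902 got 0.7865728
top [0.4643, -0.2031, 0.24] [364.2 232.6] [497. 210.] depth exp 0.833 got 0.6793461
top [0.463, -0.207, 0.135] [356.  234.8] [464. 219.] depth exp 0.938 got 0.80625826
```

View pics/s3.png

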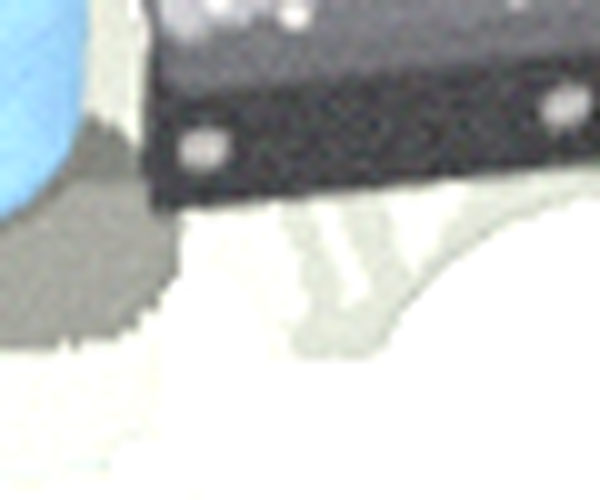

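The body hides the tips, but the geometry matches the expected pose; the faint shapes below are the gripper's shadow on the counter. I'll start pressing gently.

```bash
python3 -m jog '[{"claw":0,"dx":0,"dy":-3,"dz":10,"spin":0},{"claw":0,"dx":0,"dy":-3,"dz":20,"spin":0},{"claw":0,"dx":0,"dy":-3,"dz":28,"spin":0},{"claw":0,"dx":0,"dy":-3,"dz":33,"spin":0},{"claw":0,"dx":0,"dy":-3,"dz":36,"spin":0},{"claw":0,"dx":0,"dy":-3,"dz":38,"spin":0},{"claw":0,"dx":0,"dy":-3,"dz":40,"spin":0},{"claw":0,"dx":0,"dy":-3,"dz":42,"spin":0},{"claw":0,"dx":0,"dy":-3,"dz":42,"spin":0}]'
```

```text
time: 4.0
position: [0.4622, -0.2085, 0.1437]
tool_rot: [-0.686, -3.064, -0.001]
ft_force: [-3.4, 1.2, 5.2]
grip_width: 0.003
grip_force: 2.8
```

About 5 N at 5 mm down, which is the spring, so I'm on the bow. Pressing on.

```bash
python3 -m jog '[{"claw":0,"dx":0,"dy":0,"dz":2,"spin":0},{"claw":0,"dx":0,"dy":0,"dz":4,"spin":0},{"claw":0,"dx":0,"dy":0,"dz":6,"spin":0},{"claw":0,"dx":0,"dy":0,"dz":8,"spin":0},{"claw":0,"dx":0,"dy":0,"dz":10,"spin":0},{"claw":0,"dx":0,"dy":0,"dz":12,"spin":0},{"claw":0,"dx":0,"dy":0,"dz":12,"spin":0},{"claw":0,"dx":0,"dy":0,"dz":12,"spin":0}]'
```

```text
time: 4.67
position: [0.4629, -0.2086, 0.1314]
tool_rot: [0.686, 3.066, -0.0]
ft_force: [0.2, -0.5, 0.3]
grip_width: 0.008
grip_force: 0.0
```

```bash
python3 -m jog '[{"claw":0,"dx":0,"dy":0,"dz":1,"spin":0},{"claw":0,"dx":0,"dy":0,"dz":2,"spin":0},{"claw":0,"dx":0,"dy":0,"dz":2,"spin":0}]'
```

```text
time: 4.92
position: [0.4631, -0.2087, 0.131]
tool_rot: [0.686, 3.065, 0.001]
ft_force: [-3.3, 1.3, 11.9]
grip_width: 0.012
grip_force: 5.5
```

Rigid stop at 18 mm (12 N). Retreating up, then sideways to check.

```bash
python3 -m jog '[{"claw":0,"dx":0,"dy":0,"dz":-20,"spin":0},{"claw":0,"dx":0,"dy":0,"dz":-60,"spin":0},{"claw":0,"dx":0,"dy":0,"dz":-100,"spin":0},{"claw":0,"dx":0,"dy":0,"dz":-140,"spin":0},{"claw":0,"dx":0,"dy":0,"dz":-170,"spin":0},{"claw":0,"dx":0,"dy":150,"dz":-170,"spin":0},{"claw":0,"dx":0,"dy":150,"dz":-170,"spin":0},{"claw":0,"dx":0,"dy":150,"dz":-170,"spin":0},{"claw":0,"dx":0,"dy":150,"dz":-170,"spin":0},{"claw":0,"dx":0,"dy":150,"dz":-170,"spin":0},{"claw":0,"dx":0,"dy":150,"dz":-170,"spin":0},{"claw":0,"dx":0,"dy":150,"dz":-170,"spin":0}]'
python3 - <<'E'
from bench import *
import cv2
d=get_image('side');f=d['frame'][130:350,190:430]
cv2.imwrite('pics/s4.png',cv2.resize(f,None,fx=2.7,fy=2.7,interpolation=2)[...,::-1])
E
```

```text
time: 5.92
position: [0.5264, -0.074, 0.2994]
tool_rot: [-0.688, -3.065, 0.002]
ft_force: [-0.1, -0.9, 0.4]
grip_width: 0.009
grip_force: 0.0
```

View pics/s4.png

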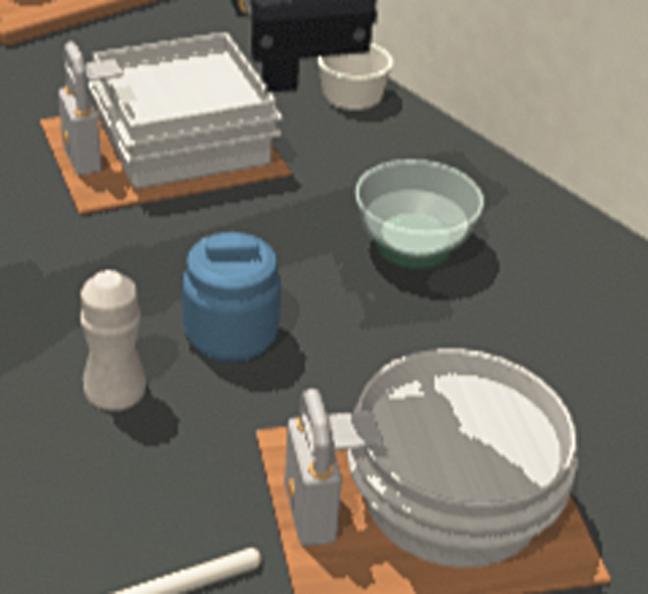

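The round shackle (crop (314,395)) stays down, with its finger resting on the rim. The square shackle (75,45) is still raised, and the arm is clear of everything.

```bash
python3 -c "
from bench import *
print(close_job())"
```

```text
the job is handed in; nothing more can be done
None
```

The round pans' clip is pressed home and stays latched, the square pans' clip is still open, the arm is clear, and the job was handed in at about 6 s of the 32 s allowed; no verdict came back.

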